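# Separator and hinged cover held for pinning

### The job

Lay the white separator sheet flat and centred on the sprung platen of the specimen holder, square to it with its grip bar on the side away from the hinge knuckles, and let go of it. Then stack the aluminium cover leaf on the sheet with its knuckle between the holder's two knuckles, press it fully down against the springs so that all the knuckle holes line up ready for the hinge pin, and finish while still gripping the cover by its handle and holding it down there. Leave the pin and everything else on the bench where it is.

Things in the scene. Friction and masses are not known exactly. Their poses are not given: they have to be found in the camera images.
- holder: Specimen holder fixed to the bench: steel base 120 (x) x 100 (y) x 12 mm. Origin: centre of its underside on the bench, z up, +x to its hinge side. Two knuckles (tubes along y, 20 mm outside, 10 mm bore) on posts at x = 38 to 58 mm, y = 20 to 44 and -20 to -44 mm, top 50 mm above the bench. Low side rails reach z = 24 mm. The sprung platen lies on the -x side of the knuckles.
- holder_axis (a point): Middle of the 40 mm gap between the holder's two knuckles, on the axis of their bores: at x = 48 mm, y = 0 of the holder, 40 mm above the bench; axes as the holder's (bore axis = y).
- platen_top (a point): Centre of the top face of the sprung platen, a flat steel plate 80 x 80 mm centred 10 mm to the -x side of the holder's origin; 32 mm above the bench when up, 26 mm when pressed fully down. Moves with the platen; axes as the holder's.
- platen (a joint): How far the platen is pressed down: 0 = up, 0.006 m = fully down on its stop. The springs (about 7 N preload, 1 N per mm) carry sheet and cover with the platen about at the top; a push of about 8 N on the cover takes it to the stop, and it springs up again if let go.
- sheet: White plastic separator sheet, flat panel 80 (x) x 76 (y) x 4 mm thick, about 70 g. Origin at the centre of the panel's underside, z up. A grip bar 10 (x) x 30 (y) mm stands along the -x edge, from x = -50 to -40 mm, its top 32 mm above the underside. It starts flat on the bench.
- sheet_bar (a point): Centre of the top of the sheet's grip bar, 45 mm to -x of the sheet's origin and 32 mm above its underside.
- cover: Aluminium cover leaf, plate 76 (x) x 90 (y) x 8 mm, about 220 g, flat on the bench at first. Origin: centre of the plate's underside, z up. A handle rib 40 (x) x 14 (y) mm stands at the plate's centre, top 38 mm above the underside. One knuckle stands out beyond the +x edge (see cover_knuckle). In place on the sheet, pressed fully down, its underside is 30 mm above the bench.
- cover_knuckle (a point): Centre of the cover's knuckle (tube along y, 20 mm outside, 10 mm bore, 34 mm long, on a 34 mm wide neck), on the axis of its bore: x = 52 mm, y = 0 of the cover, 10 mm above its underside; axes as the cover's. Belongs at holder_axis, level with it when the platen, sheet and cover are fully down.
- cover_handle (a point): Centre of the top of the cover's handle rib, 38 mm above the cover's underside.
- pin: Steel L-shaped hinge pin, 100 mm long, 6 mm thick, lying on the bench for later; not to be moved. Origin mid-shank at bench level.
- puck_a: Brown resin specimen puck with a steel face, 30 mm across, 20 mm tall, standing between the parts; not to be moved. Origin at centre of underside.
- puck_b: Another brown specimen puck, 30 mm across, 20 mm tall; not to be moved. Origin at centre of underside.
- jar: White paste jar, 50 mm across, 55 mm tall; not to be moved. Origin at centre of underside.
- driver: Screwdriver lying on the bench, 170 mm long; not to be moved. Origin at bench level below it.
- blank: Plain flat steel plate 80 x 60 x 4 mm without any bar or knuckle; not part of the job, not to be moved. Origin at centre of underside.
- wash: Pale translucent wash bottle, 60 mm across, 150 mm tall; not to be moved. Origin at centre of underside.
Things that resemble listed ones, but are neither listed nor needed, are in the scene too. What is shaped like the sheet but purple or turquoise is not meant.

How it is judged (in metres and radians):
On the way:
1. the separator sheet lies flat, square and centred on the platen, bar away from the hinge, let go, with nothing on it (x of sheet in the frame of platen_top between -0.008 and 0.008 m and y of sheet in the frame of platen_top between -0.008 and 0.008 m and z of sheet in the frame of platen_top between -0.002 and 0.002 m and angle between the x axis of sheet and the x axis of holder, either way round below 0.15 rad and angle between sheet's own z axis and vertical below 0.05 rad and x of sheet_bar in the frame of holder below -0.04 m and contact force between the fingers and sheet below 0.3 N and contact force between cover and sheet below 0.1 N), for 0.3 s.
At the end, for the whole second after the job is handed in: Sheet on platen within 8 mm and 0.15 rad, bar away from hinge, fingers off it. Cover on it (over 2 N), level within 0.06 rad, bores in line: 3 mm across, 2.5 mm in height, 5 mm along, 0.07 rad. Platen down over 4.5 of 6 mm; fingers still on cover (over 1.5 N), at rest (x of sheet in the frame of platen_top between -0.008 and 0.008 m and y of sheet in the frame of platen_top between -0.008 and 0.008 m and z of sheet in the frame of platen_top between -0.002 and 0.002 m and angle between the x axis of sheet and the x axis of holder, either way round below 0.15 rad and angle between sheet's own z axis and vertical below 0.05 rad and x of sheet_bar in the frame of holder below -0.04 m and contact force between the fingers and sheet below 0.3 N and x of cover_knuckle in the frame of holder_axis between -0.003 and 0.003 m and y of cover_knuckle in the frame of holder_axis between -0.005 and 0.005 m and z of cover_knuckle in the frame of holder_axis between -0.0025 and 0.0025 m and angle between the y axis of cover and the y axis of holder, either way round below 0.07 rad and angle between cover's own z axis and vertical below 0.06 rad and value of joint platen above 0.0045 m and contact force between the fingers and cover above 1.5 N and contact force between cover and sheet above 2 N and linear speed of cover below 0.02 m/s); the arm keeps its last pose, push and grip.
It fails at once if the pin, a puck or any other loose thing on the bench is moved more than 30 mm (distance of any of pin, puck_a, puck_b, jar, driver, blank, wash from where it was at the start of the episode above 0.03 m).
It also fails if it takes over 61 s, if anything falls off the work surface, if the arm or the gripper's body presses on something with over 40 N, if the wrist force passes 120 N, or if a joint passes its speed limit or range.

### The arm

A 6-joint arm with a two-finger parallel gripper is mounted at the origin on the work surface. World frame = base frame: x ahead of the robot, y to its left, z up, the work surface at z = 0. Lengths are in mm, angles in rad, forces in N, time in s.
With the tool pointing down it reaches from about 375 to 825 mm from the base axis. Payload 5.5 kg.
Tool frame: the origin (TCP) lies on the centre line of the jaws, within the pads' length; the fingertips stand 25 mm ahead of it and the grasp point (between the pads) lies 6 mm ahead of it; z points along the fingers, y is the line along which they close (so a half turn about z gives the same grasp; the last joint's range is limited). The gripper opens to 85 mm and grips with 20 to 120 N. Pads are 22 mm wide; open, the fingers measure 114 mm over their backs; the gripper's body (76 mm by 85 mm) begins 54 mm behind the grasp point. The pads swing forward as they close: fully open they stand 13 mm farther back than shut.
Start: joints at [0, 0.314, -0.047, 1.21, 0, 1.571], TCP at [599.996, -0, 256.299] pointing down, gripper open.
Joint ranges: [-2.67, 2.67], [-0.69, 1.73], [-1.03, 1.25], [-2.08, 2.16], [-1.42, 1.45], [-3.14, 3.14]. Speed limits (rad/s): [2.39, 2.39, 3.01, 3.14, 3.14, 3.14].

### API

Orientations are given as [roll, pitch, yaw] about the fixed x, y, z axes, in that order (R = Rz(yaw) Ry(pitch) Rx(roll)).
In Python, from rig import * gives the robot as it stands.
- The arm moves only by the shell command python3 -m handwheel 'ROWS' [OPENING] [FORCE]. ROWS is JSON, a list of rows, each a list of 6 numbers: the shift along the tool's x, y, z scaled (see below), then the turn, a rotation vector about the tool's x, y, z scaled (see below). In form: [[tx, ty, tz, ax, ay, az], ...]. A call has 1 to 20 rows; each row shifts and turns the commanded pose from where the row before left it, along the tool's axes as they then stand; what a row does not reach is not made up. The controller multiplies each number of a shift by 60 mm and each number of a turn by 8 degrees. A row lasts 1/8 s, in which the tool goes at most 62.5 mm and 10.7 degrees, less where a joint would pass 70% of its speed; a pose out of reach is approached as far as the arm can. A call with a number of a shift or a turn outside -1 to 1 is refused whole. A call with a gripper value outside its range is refused whole. OPENING is the closure, from -1 (fully open) to 1 (shut), set as the call begins (- or left out, the last holds). The fingers move at their own pace and stop on an object; FORCE is the grip in N (left out, the last holds). Time passes only in rows, so rows that do not move let the fingers close. It gives the time, the measured TCP pose, the force, the opening and the grip force at its end, in the units of the state.
- sense(): the state, without advancing time (a new reading comes with each control period).
- camera(name): name is "scene" or "side" or "wrist"; returns a dict with "image" (384x512x3 uint8, red, green, blue), "mtx" (3x3 intrinsics, pixels), "R" (3x3) and "t" (3): a world point X has camera coordinates R X + t; the wrist camera has in their place "tool_from_camera" (4x4, takes a point from camera to tool coordinates, whose origin is the TCP and whose axes are the flange's). Camera axes: x right, y down, z forward; pixel columns grow to the right and rows downward; lengths in mm; the calibration is good to about 2 mm. A picture is of the moment at which its call begins: read the wrist's pose just before it. There is no depth.
- job_done(): hands the job in; it is judged then, once.
Trained networks look in a picture, given as the dict that the camera call returned (one of the last four; its "shot" number tells which), for a name from the list of things; names that differ only in an ending like _2 or _b are one class to them, and where a whole thing is asked for, a point or a joint stands for the part that bears it (a point fixed in the world has none). Each returns a list of dicts, best first, with "p" (0 to 1); they miss things now and then, are a little off and sometimes report something else, mostly with a low value. They report only what shows in the picture. A call takes as long as a camera call. They do not tell look-alikes from the thing itself.
- search_frame(picture, target): "location" ([column, row] as shares, 0 to 1, of the picture: columns of its width, rows of its height, amid what is visible of it).
- spot_point(picture, target): "location" ([column, row] as shares, 0 to 1, of the picture: columns of its width, rows of its height: a listed point, or the origin of a listed thing).
The state is a dict: "time_s": time; "joint_positions": joint angles; "joint_vel": joint speeds; "tau": joint torques, N m; "ee_pos": TCP position; "eef_rot": TCP orientation; "wrist_force": force on the tool from outside, world axes, zero at the start; "wrist_torque": the same for the moment, N m; "gripper_width": finger opening in mm; "gripper_force": force on a finger pad.
Only numpy, scipy, OpenCV 4.12 (cv2) and the standard library are available. Lean on these libraries where they do the work, as an engineer would, in place of code of your own. Each camera call takes 0.05 s, during which the arm holds its last target. There are 200 camera calls.

## Working session

There is one attempt and no reset: what is moved stays moved. The work goes in short steps, Python scripts to look and compute and a shell command to move; the robot and the scene stay as the last step left them, time stands still between calls to the robot, and variables do not carry over. Pictures are saved under pics/ and viewed, at most 10 in all, crops included, and the job is handed in when it is done.

```bash
mkdir -p pics; cat > h.py <<'E'
import numpy as np, cv2
from rig import *
from scipy.spatial.transform import Rotation as Ro
def cams(p,s=None):
    if 'R' in p and p.get('R') is not None: return np.array(p['R']),np.array(p['t']).ravel()
    T=np.array(p['tool_from_camera']); Rt=Ro.from_euler('xyz',s['eef_rot']).as_matrix(); 
    Rw=Rt@T[:3,:3]; c=Rt@T[:3,3]+np.array(s['ee_pos']); return Rw.T,-Rw.T@c
def ray(p,uv,s=None):
    R,t=cams(p,s); K=np.array(p['mtx']); d=R.T@np.linalg.solve(K,[uv[0],uv[1],1]); return -R.T@t,d/np.linalg.norm(d)
def atz(p,uv,z,s=None):
    c,d=ray(p,uv,s); return c+d*(z-c[2])/d[2]
def tri(*rs):
    A=np.zeros((3,3));b=np.zeros(3)
    for c,d in rs: M=np.eye(3)-np.outer(d,d);A+=M;b+=M@c
    X=np.linalg.solve(A,b); return X,max(np.linalg.norm((np.eye(3)-np.outer(d,d))@(X-c)) for c,d in rs)
def px(l): return np.array(l)*[512,384]
def proj(p,X,s=None):
    R,t=cams(p,s); q=np.array(p['mtx'])@(R@np.array(X)+t); return q[:2]/q[2]
def save(p,n): cv2.imwrite('pics/'+n,p['image'][:,:,::-1])
E
python3 - <<'E'
from h import *
np.set_printoptions(precision=1,suppress=True)
s=sense(); print(s)
P={}
for n in ('scene','side','wrist'):
    P[n]=camera(n)
    print(n,P[n]['mtx'], cams(P[n],s)[1] if n!='wrist' else P[n]['tool_from_camera'])
    for t in ('holder','holder_axis','platen_top','sheet','sheet_bar','cover','cover_knuckle','cover_handle','pin','puck_a','jar','blank','wash','driver'):
        r=spot_point(P[n],t); print(' ',t,[(px(q['location']).round(1).tolist(),round(q['p'],2)) for q in r[:3]])
cv2.imwrite('pics/a.png',cv2.resize(np.vstack([P['scene']['image']]),(800,600),interpolation=cv2.INTER_CUBIC)[:,:,::-1])
cv2.imwrite('pics/b.png',np.hstack([cv2.resize(P[k]['image'],(400,300)) for k in ('side','wrist')])[:,:,::-1])
E
```

```text
{'time_s': 0.0, 'joint_positions': array([ 0. ,  0.3, -0. ,  1.2,  0. ,  1.6]), 'joint_vel': array([-0., -0., -0., -0.,  0., -0.]), 'tau': array([  0., -54.,  34.,   0.,   0.,   0.]), 'ee_pos': array([599.4,   0. , 255.4]), 'eef_rot': array([-3.1, -0. ,  1.6]), 'wrist_force': array([-0. , -0.2, -0.7]), 'wrist_torque': array([-0., -0.,  0.]), 'gripper_force': 0.0, 'gripper_width': 85.58375014081776}
scene [[493.6   0.  263.7]
 [  0.  493.6 196.7]
 [  0.    0.    1. ]] [-217.  -411.1 1755.6]
  holder [([373.6, 196.2], 0.71), ([280.4, 195.6], 0.68), ([344.5, 159.7], 0.43)]
  holder_axis [([290.9, 194.9], 0.9)]
  platen_top [([277.5, 183.5], 0.6)]
  sheet [([166.0, 232.3], 0.79), ([112.6, 204.0], 0.74), ([155.5, 180.9], 0.65)]
  sheet_bar [([98.7, 207.3], 0.8), ([124.1, 248.5], 0.78), ([197.9, 166.8], 0.59)]
  cover [([342.2, 147.2], 0.77), ([246.3, 159.5], 0.24)]
  cover_knuckle [([346.3, 157.0], 0.6)]
  cover_handle [([347.8, 139.5], 0.89)]
  pin [([246.5, 157.3], 0.44)]
  puck_a [([321.4, 174.3], 0.57), ([222.7, 209.2], 0.46)]
  jar [([375.3, 195.8], 0.64), ([220.7, 207.8], 0.43)]
  b
[... 874 characters left out ...]
[282.5, 136.8], 0.33)]
  wash [([164.4, 229.0], 0.88)]
  driver [([230.6, 147.1], 0.39)]
wrist [[316.1   0.  254.1]
 [  0.  316.1 198. ]
 [  0.    0.    1. ]] [[   0.    -1.    -0.3   65.6]
 [   1.    -0.     0.    -0.3]
 [  -0.    -0.3    1.  -116.9]
 [   0.     0.     0.     1. ]]
  holder [([204.6, 150.6], 0.55)]
  holder_axis [([244.2, 147.5], 0.76)]
  platen_top [([196.2, 155.8], 0.96)]
  sheet [([85.3, 371.0], 0.74)]
  sheet_bar [([64.2, 310.0], 0.63)]
  cover []
  cover_knuckle []
  cover_handle [([193.6, 156.6], 0.48)]
  pin [([62.8, 170.0], 0.84)]
  puck_a [([201.8, 8.6], 0.89)]
  jar []
  blank [([375.8, 243.0], 0.6)]
  wash [([424.2, 84.2], 0.82)]
  driver [([194.4, 292.9], 0.25)]
```

View pics/a.png

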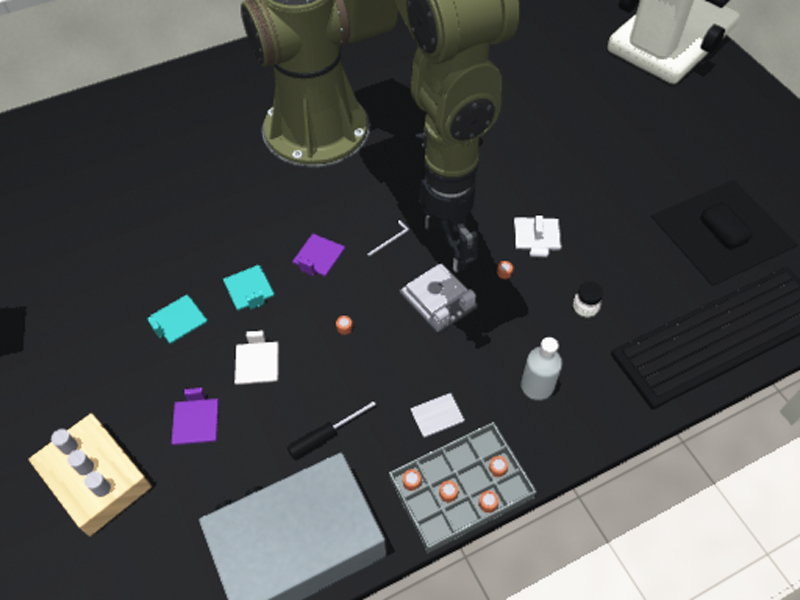

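View pics/b.png

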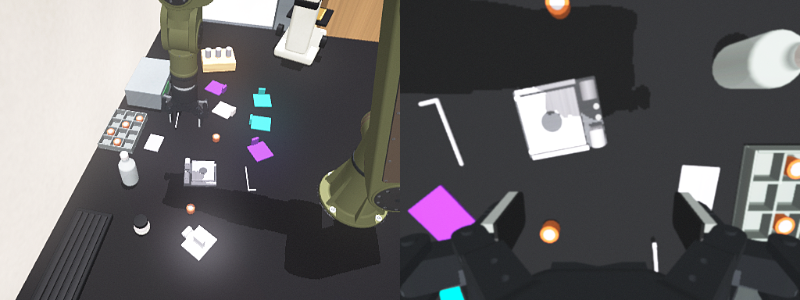

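The scene view shows the white sheet at 512-px coordinates (164,232), with its bar at (163,216) on the upper edge. The purple (124,268; 204,163) and turquoise (113,204; 159,184) panels are lookalikes, and the plain plate at (280,265) has no bar. The cover with rib and knuckle is at (344,149) and the holder at (280,190). In the side view the sheet is at about (287,141) and the cover at (253,307).

```bash
python3 - <<'E'
from h import *
np.set_printoptions(precision=1,suppress=True)
s=sense(); a=camera('scene'); b=camera('side'); w=camera('wrist')
print('scene cam',ray(a,(0,0))[0],'side',ray(b,(0,0))[0],'wrist',ray(w,(0,0),s)[0], s['eef_rot'])
print('sheet',atz(a,(164.5,232),4),atz(b,(287,141),4)); print('bar',tri(ray(a,(163,214)),ray(b,(296,140.4))))
print('cover',tri(ray(a,(347.8,139.5)),ray(b,(256.2,305.3))),'knuckle',tri(ray(a,(346.3,157)),ray(b,(241,294.6))))
print('platen w z32',atz(w,(196.2,155.8),32,s),'axis z40',atz(w,(244.2,147.5),40,s))
print('axis',tri(ray(a,(290.9,194.9)),ray(b,(242,218)),ray(w,(244.2,147.5),s)),'platen',tri(ray(a,(277.5,183.5)),ray(b,(259.7,216.8)),ray(w,(196.2,155.8),s)))
print('puck',atz(a,(321.4,174.3),0),atz(a,(220.7,207.8),0),'pin',atz(w,(62.8,170),0,s),'wash',atz(b,(164,229),0))
i=a['image'][195:270,120:215]; j=b['image'][115:165,255:345]
cv2.imwrite('pics/c.png',np.hstack([cv2.resize(i,(400,316),interpolation=2),cv2.resize(j,(400,316),interpolation=2)])[:,:,::-1])
E
```

```text
scene cam [1258.4 -402.4 1246.1] side [ 407.9  715.5 1010.8] wrist [599.7  65.6 373.2] [ 3.1 -0.   1.6]
sheet [ 515.9 -340.4    4. ] [ 513.6 -334.9    4. ]
bar (array([ 478.7, -322.1,   29.5]), np.float64(4.790049230607345))
cover (array([490.9, 287.6,  46.6]), np.float64(1.3775566658411469)) knuckle (array([535.4, 258.1,  25.2]), np.float64(0.798505595528107))
platen w z32 [537.3  21.5  32. ] axis z40 [589.4  31.2  40. ]
axis (array([586.7,  32.1,  33.6]), np.float64(2.9439556811938616)) platen (array([535.7,  19.3,  34.9]), np.float64(3.5687614713271674))
puck [543.4 166.8   0. ] [ 512.5 -162.2    0. ] pin [371.4   0.4   0. ] wash [800.6  95.4   0. ]
```

View pics/c.png

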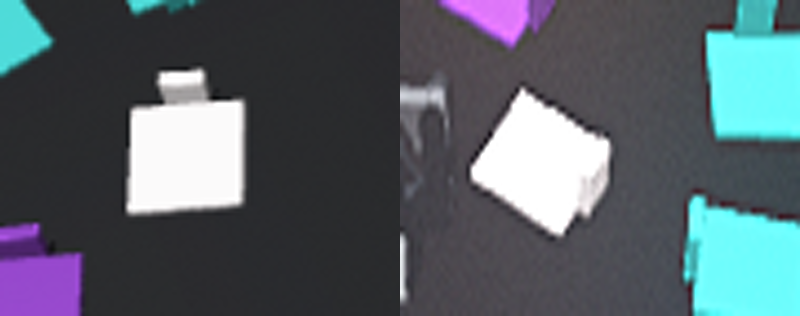

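The crop confirms it: a white panel with a white bar along one edge. First I'll take a closer look at the holder.

```bash
python3 -m handwheel '[[0.09,-0.28,0.6,0,0,0],[0.09,-0.28,0.6,0,0,0],[0.09,-0.28,0.6,0,0,0],[0,0,0,0,0,0],[0,0,0,0,0,0]]' -1
cat > hold.py <<'E'
from h import *
np.set_printoptions(precision=1,suppress=True)
s=sense(); w=camera('wrist'); print(s['ee_pos'],s['eef_rot'],s['joint_positions'])
for t,z in (('holder_axis',40),('platen_top',32),('holder',0)):
    for q in spot_point(w,t)[:2]: print(t,px(q['location']),round(q['p'],2),atz(w,px(q['location']),z,s))
E
python3 - <<'E'
exec(open('hold.py').read())
cv2.imwrite('pics/d.png',cv2.resize(w['image'],(800,600),interpolation=2)[:,:,::-1])
E
```

```text
time_s: 3.02
ee_pos: [551.2, 16.1, 149.8]
eef_rot: [3.139, 0.0, 1.571]
wrist_force: [0.6, 0.8, 0.4]
gripper_width: 85.5
gripper_force: 0.0
[551.2  16.1 149.8] [3.1 0.  1.6] [ 0.   0.3 -0.3  0.9 -0.   1.6]
holder_axis [308.6 184.5] 0.74 [591.2  31.3  40. ]
platen_top [234.9 195.5] 0.93 [536.5  20.9  32. ]
holder [246.7 182.9] 0.63 [544.9  23.8   0. ]
holder [233.9 194.9] 0.19 [533.7  13.1   0. ]
```

View pics/d.png

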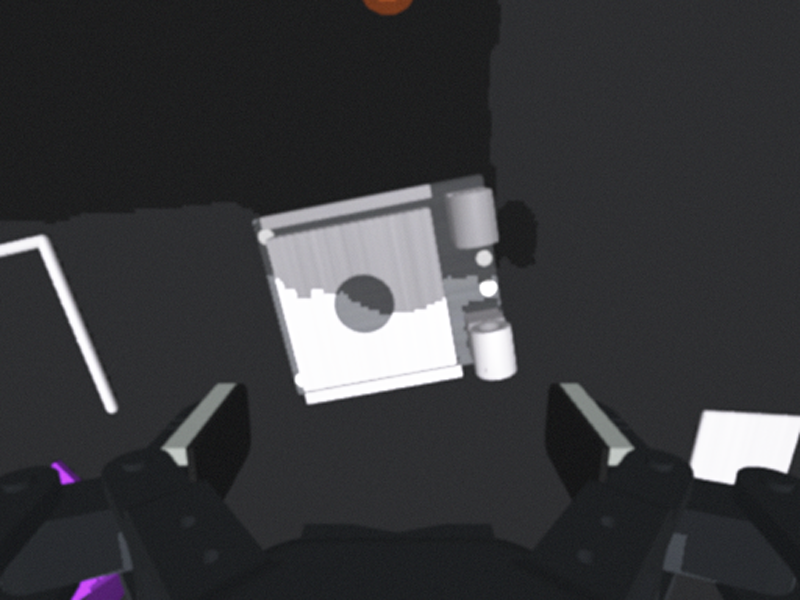

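The wrist view shows (800 scale) platen corners at (267,238), (432,208), (457,363) and (301,392), and knuckle tubes centred at about (472,218) and (492,350). I'll compute the holder pose from these and work out the move to the sheet.

```bash
python3 - <<'E'
from h import *
np.set_printoptions(precision=1,suppress=True)
s=sense(); w=camera('wrist'); k=.64
C=[atz(w,np.array(p)*k,32,s)[:2] for p in ((267,238),(432,208),(457,363),(301,392))]
print(np.array(C),np.mean(C,0),[np.linalg.norm(C[i]-C[i-1]) for i in range(4)])
for a,b in ((0,1),(3,2)): print(np.degrees(np.arctan2(*(C[b]-C[a])[::-1])))
for a,b in ((3,0),(2,1)): print(np.degrees(np.arctan2(*(C[b]-C[a])[::-1]))-90)
# tube outline corners, sides at height 40
for t in (((447,192),(488,187),(497,242),(457,249)),((468,325),(506,318),(516,373),(477,381))):
    T=np.array([atz(w,np.array(p)*k,42,s)[:2] for p in t]); print(T.round(1).tolist(),T.mean(0))
E
```

```text
[[489.9  53.9]
 [567.8  67.8]
 [581.9  -9.3]
 [502.  -25.1]] [535.4  21.8] [np.float64(79.93297575834559), np.float64(79.10648966025529), np.float64(78.39630370042647), np.float64(81.38935391994322)]
10.12651121004827
11.191585677917569
8.711815587158355
10.342382437557802
[[573.6, 75.4], [591.7, 77.5], [596.9, 53.2], [578.8, 50.0]] [585.3  64. ]
[[585.2, 13.8], [603.1, 17.3], [609.5, -10.7], [590.7, -14.9]] [597.1   1.4]
```

```bash
python3 -m handwheel '[[0,0,-0.5,0,0,0.5],[-0.9,0,0,0,0,0.5],[-0.9,-0.3,0,0,0,0.5],[-0.9,-0.3,0,0,0,0.5],[-0.9,-0.3,0,0,0,0.5],[-0.9,0,0,0,0,0.5],[0,0,0,0,0,0],[0,0,0,0,0,0]]'
python3 - <<'E'
from h import *
np.set_printoptions(precision=2,suppress=True)
s=sense(); w=camera('wrist'); print(s['ee_pos'],s['eef_rot'],s['joint_positions'])
for t,z in (('sheet_bar',32),('sheet',0)):
    for q in spot_point(w,t)[:3]: print(t,px(q['location']),round(q['p'],2),atz(w,px(q['location']),z,s))
cv2.imwrite('pics/e.png',cv2.resize(w['image'],(800,600),interpolation=2)[:,:,::-1])
E
```

```text
time_s: 4.28
ee_pos: [441.3, -235.5, 178.7]
eef_rot: [3.141, -0.0, 1.151]
wrist_force: [0.7, 0.0, -0.8]
gripper_width: 85.4
gripper_force: 0.0
[ 441.34 -235.55  178.68] [ 3.14 -0.    1.15] [-0.49  0.17 -0.41  0.99  0.    1.5 ]
sheet_bar [142.8  162.51] 0.9 [ 366.41 -173.86   32.  ]
sheet_bar [231.32 266.69] 0.89 [ 393.48 -290.95   32.  ]
sheet_bar [325.79 258.51] 0.62 [ 475.44 -318.54   32.  ]
sheet [363.42 248.99] 0.87 [ 514.88 -341.55    0.  ]
sheet [201.98 267.92] 0.7 [ 356.34 -293.9     0.  ]
```

View pics/e.png

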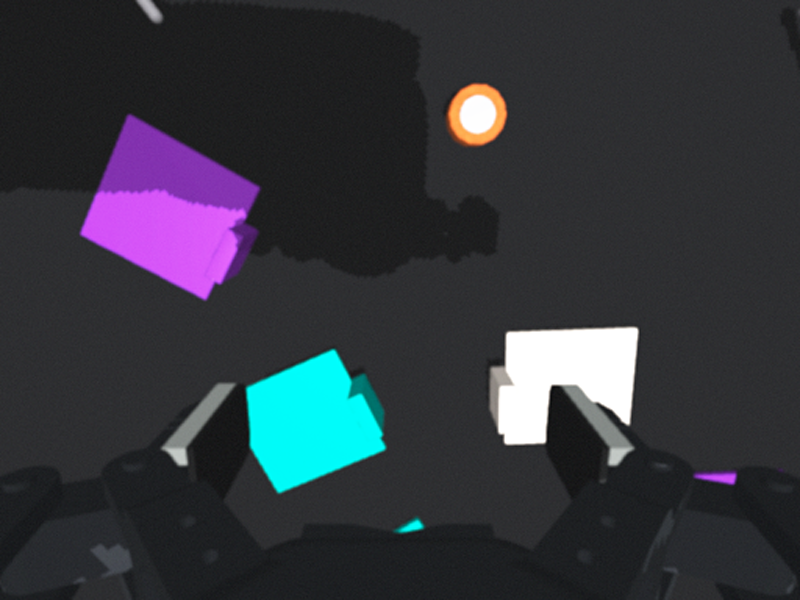

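The wrist view shows the white sheet with panel corners (506,333), (637,328) and (505,444) in 800 scale. Its bar is on the left side at about (500,405), next to the turquoise lookalike.

```bash
cat > go.py <<'E'
from h import *
def go(x,y,yawdeg,z):
    s=sense(); p=np.array(s['ee_pos']); Rt=Ro.from_euler('xyz',s['eef_rot']).as_matrix()
    d=(Rt.T@(np.array([x,y,z])-p))/60; dy=(yawdeg-np.degrees(s['eef_rot'][2])+180)%360-180
    print('at',p.round(1),np.round(s['eef_rot'],3),'j6',round(float(s['joint_positions'][5]),2),'shift',d.round(3),'az',round(-dy/8,3))
E
python3 - <<'E'
from h import *; from go import go
np.set_printoptions(precision=1,suppress=True)
s=sense(); w=camera('wrist'); k=.64
TL,TR,BL=[atz(w,np.array(p)*k,4,s)[:2] for p in ((506,333),(637,328),(505,444))]
print(TL,TR,BL,np.linalg.norm(TR-TL),np.linalg.norm(BL-TL)); u=TR-TL; a=np.arctan2(u[1],u[0]); v=TL-BL
b=np.arctan2(v[1],v[0])-np.pi/2
print('yaw',np.degrees(a),np.degrees(b),'c',(TR+BL)/2); a=(a+b)/2; c=(TR+BL)/2
bar=c-45*np.array([np.cos(a),np.sin(a)]); print('bar',bar)
# bar height: two views
for pt in ((498,385),(500,433)): print(atz(w,np.array(pt)*k,32,s))
go(*bar,np.degrees(a)+90,100)
E
```

```text
[ 491.7 -286.7] [ 566.7 -316.4] [ 464.1 -358.3] 80.66670261875308 76.71275766632948
yaw -21.57976144194608 -21.11499534944635 c [ 515.4 -337.3]
bar [ 473.5 -320.9]
[ 474.2 -303.5   32. ]
[ 464.3 -332.6   32. ]
at [ 441.6 -234.4  178.4] [ 3.1 -0.   1.2] j6 1.5 shift [-1.1  1.1  1.3] az -0.316
```

```bash
python3 -m handwheel '[[0,0,0,0,0,-0.32],[-0.35,0.4,0.2,0,0,0],[-0.35,0.4,0.4,0,0,0],[-0.35,0.35,0.4,0,0,0],[0,0,0.3,0,0,0],[0,0,0,0,0,0],[0,0,0,0,0,0]]' 0
python3 - <<'E'
from h import *; from go import go
np.set_printoptions(precision=1,suppress=True)
s=sense(); w=camera('wrist')
for t,z in (('sheet_bar',32),('sheet',0)):
    for q in spot_point(w,t)[:3]: print(t,px(q['location']),round(q['p'],2),atz(w,px(q['location']),z,s))
go(473.7,-320.4,68.7,36)
cv2.imwrite('pics/f.png',cv2.resize(w['image'],(600,450),interpolation=2)[:,:,::-1])
E
```

```text
time_s: 5.35
ee_pos: [482.7, -318.7, 100.9]
eef_rot: [3.141, -0.0, 1.198]
wrist_force: [0.8, -0.3, -0.2]
gripper_width: 42.8
gripper_force: 0.0
sheet_bar [244.3 230. ] 0.83 [ 474.9 -320.9   32. ]
sheet_bar [110.3 233.2] 0.78 [ 395.8 -292.3   32. ]
sheet_bar [397.3 372.3] 0.7 [ 536.4 -461.    32. ]
sheet [307.5 222.2] 0.92 [ 514.6 -342.9    0. ]
sheet [ 77.2 236.1] 0.92 [ 353.1 -291.4    0. ]
sheet [434.5 340.8] 0.65 [ 577.7 -476.8    0. ]
at [ 482.9 -319.2  101.4] [3.1 0.  1.2] j6 1.36 shift [-0.1 -0.1  1.1] az -0.012
```

View pics/f.png

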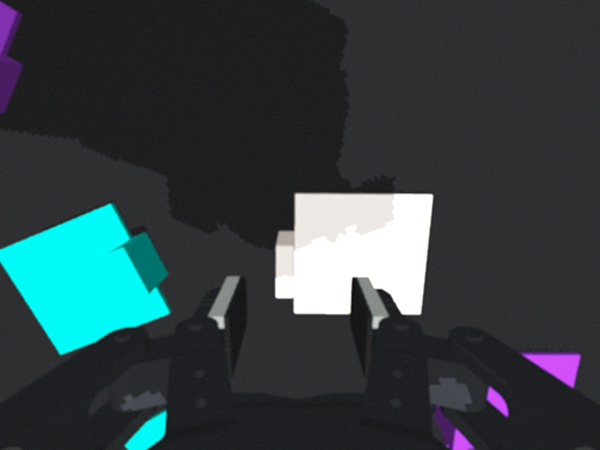

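The bar sits between the jaws, at image (285,265), slightly left of centre. I'll descend and close.

```bash
python3 -m handwheel '[[-0.08,-0.14,0.3,0,0,0],[0,0,0.5,0,0,0],[0,0,0.3,0,0,0],[0,0,0,0,0,0],[0,0,0,0,0,0]]' 0
python3 -m handwheel '[[0,0,0,0,0,0],[0,0,0,0,0,0],[0,0,0,0,0,0],[0,0,0,0,0,0],[0,0,0,0,0,0],[0,0,0,0,0,0],[0,0,0,0,0,0],[0,0,0,0,0,0]]' 1 45
```

```text
time_s: 6.12
ee_pos: [473.3, -321.0, 35.4]
eef_rot: [3.14, 0.0, 1.197]
wrist_force: [-0.1, 0.1, -0.1]
gripper_width: 42.6
gripper_force: 0.0
time_s: 7.12
ee_pos: [473.3, -321.1, 35.3]
eef_rot: [3.14, 0.0, 1.197]
wrist_force: [-0.2, 0.3, 6.1]
gripper_width: 9.1
gripper_force: 45.3
```

```bash
python3 -m handwheel '[[0,0,-0.2,0,0,0],[0,0,-0.6,0,0,0],[0,0,-0.8,0,0,0],[0,0,0,0,0,0]]'
python3 -c "
from go import *
go(491,13.5,100.5,130)"
```

```text
time_s: 7.62
ee_pos: [475.1, -322.4, 134.9]
eef_rot: [3.134, 0.002, 1.197]
wrist_force: [0.7, 0.3, -0.5]
gripper_width: 9.1
gripper_force: 44.4
at [ 475.1 -322.4  134.9] [3.134e+00 2.000e-03 1.197e+00] j6 1.35 shift [ 5.307 -1.801  0.059] az -3.993
```

```bash
python3 -m handwheel '[[0.5,-0.2,0,0,0,0],[0.8,-0.3,0,0,0,0],[0.8,-0.3,0,0,0,0],[0.8,-0.25,0,0,0,0],[0.8,-0.25,0,0,0,0],[0.8,-0.25,0,0,0,0],[0.8,-0.25,0,0,0,0],[0,0,0,0,0,-0.7],[0,0,0,0,0,-0.7],[0,0,0,0,0,-0.7],[0,0,0,0,0,-0.7],[0,0,0,0,0,-0.7],[0,0,0,0,0,-0.5],[0,0,0,0,0,0],[0,0,0,0,0,0]]'
python3 - <<'E'
from h import *; from go import go
np.set_printoptions(precision=1,suppress=True)
s=sense(); w=camera('wrist')
go(491,13.5,100.5,67.3)
for t,z in (('sheet_bar',s['ee_pos'][2]-3.3),('sheet',s['ee_pos'][2]-35.3),('platen_top',32),('holder_axis',40)):
    for q in spot_point(w,t)[:2]: print(t,px(q['location']),round(q['p'],2),atz(w,px(q['location']),z,s))
cv2.imwrite('pics/g.png',cv2.resize(w['image'],(800,600),interpolation=2)[:,:,::-1])
E
```

```text
time_s: 9.5
ee_pos: [488.0, 14.8, 130.0]
eef_rot: [-3.141, -0.0, 1.754]
wrist_force: [-0.2, -0.3, -1.0]
gripper_width: 8.9
gripper_force: 44.4
at [488.   14.8 130. ] [-3.1 -0.   1.8] j6 1.42 shift [-0.  0.  1.] az 0.001
sheet_bar [252.5 274.6] 0.76 [487.   14.7 126.7]
sheet [ 64.  326.4] 0.83 [392.2 -53.2  94.7]
sheet [341. 249.] 0.66 [532.7  20.5  94.7]
holder_axis [339.3 249.3] 0.59 [552.   -1.1  40. ]
holder_axis [251.4 274.8] 0.54 [494.4 -32.1  40. ]
```

View pics/g.png

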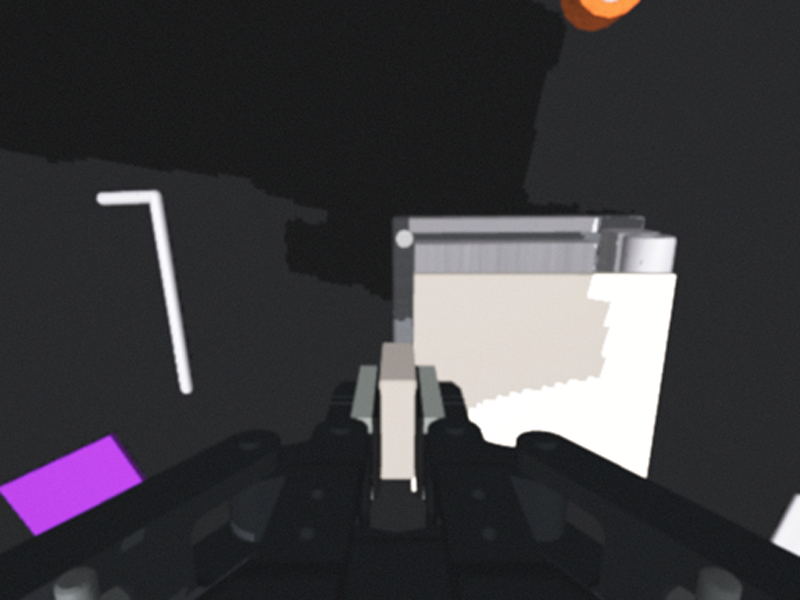

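The sheet is level and square to the holder: its edge at row 272 is parallel to the holder edge at row 222. The bar is held at (398,410). I'll make a small shift, then lower.

```bash
python3 -m handwheel '[[-0.03,0.045,0.4,0,0,0],[0,0,0.4,0,0,0],[0,0,0.15,0,0,0],[0,0,0.05,0,0,0],[0,0,0,0,0,0],[0,0,0,0,0,0]]'
python3 - <<'E'
from h import *; from go import go
s=sense(); w=camera('wrist'); go(491,13.5,100.5,67.3)
cv2.imwrite('pics/h.png',cv2.resize(w['image'],(600,450),interpolation=2)[:,:,::-1])
E
```

```text
time_s: 10.5
ee_pos: [492.0, 13.5, 71.1]
eef_rot: [3.14, 0.0, 1.755]
wrist_force: [-0.1, 0.1, -1.4]
gripper_width: 9.0
gripper_force: 44.4
at [491.9  13.5  71. ] [3.14  0.    1.755] j6 1.41 shift [ 0.002 -0.015  0.062] az 0.007
```

View pics/h.png

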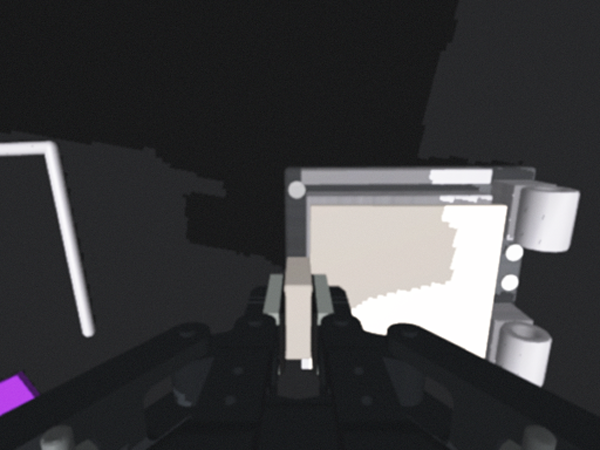

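The sheet's edges line up with the platen: corner at (308,203), with a thin platen strip showing above it. I'll lower the last bit and release.

```bash
python3 -m handwheel '[[0,0,0.06,0,0,0],[0,0,0,0,0,0],[0,0,0,0,0,0],[0,0,0,0,0,0]]'
python3 -m handwheel '[[0,0,0,0,0,0],[0,0,0,0,0,0],[0,0,0,0,0,0],[0,0,0,0,0,0],[0,0,-0.5,0,0,0],[0,0,-0.9,0,0,0],[0,0,-0.5,0,0,0],[0,0,0,0,0,0],[0,0,0,0,0,0]]' -0.3
python3 - <<'E'
from h import *; from go import go
np.set_printoptions(precision=1,suppress=True)
s=sense(); w=camera('wrist')
for t,z in (('sheet_bar',64),('sheet',32),('holder_axis',40)):
    for q in spot_point(w,t)[:2]: print(t,px(q['location']),round(q['p'],2),atz(w,px(q['location']),z,s))
cv2.imwrite('pics/i.png',cv2.resize(w['image'],(600,450),interpolation=2)[:,:,::-1])
go(500,180,100,180)
E
```

```text
time_s: 11.05
ee_pos: [491.9, 13.6, 67.1]
eef_rot: [3.14, 0.0, 1.755]
wrist_force: [0.9, -0.8, 4.2]
gripper_width: 9.2
gripper_force: 45.2
time_s: 12.18
ee_pos: [490.8, 13.5, 180.0]
eef_rot: [-3.141, -0.0, 1.755]
wrist_force: [-0.6, 0.5, 0.0]
gripper_width: 55.5
gripper_force: 0.0
sheet_bar [253.5 202.8] 0.74 [490.1  13.   64. ]
sheet [307.3 197. ] 0.83 [536.6  17.7  32. ]
sheet [ 87.1 297.8] 0.76 [ 353.8 -116.9   32. ]
holder_axis [375.3 195.4] 0.68 [590.7  31.3  40. ]
at [490.4  13.5 179.5] [-3.1 -0.   1.8] j6 1.41 shift [ 2.7  0.7 -0. ] az 0.07
```

View pics/i.png

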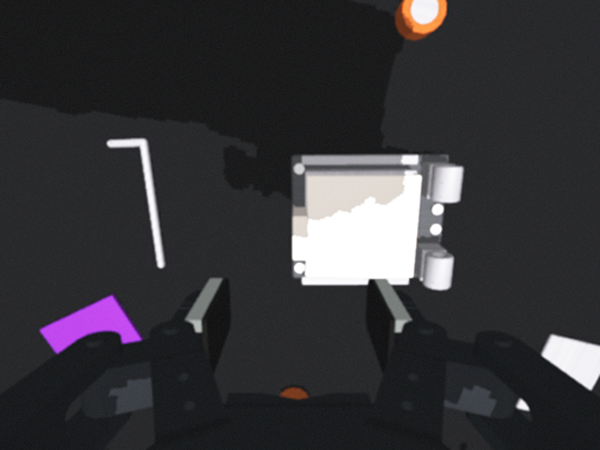

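The sheet lies flat and centred on the platen, bar side at (298,220) and knuckles at (447,183) and (438,270). Next is the cover.

```bash
python3 - <<'E'
from h import *; from go import go
np.set_printoptions(precision=2,suppress=True)
s=sense(); w=camera('wrist'); k=.8533
for p in ((447,183),(438,270)): print(atz(w,np.array(p)*k,42,s))
go(524,266,147,180)
E
```

```text
[584.63  64.15  42.  ]
[596.3    1.71  42.  ]
at [490.6  13.5 179.6] [-3.14 -0.    1.75] j6 1.41 shift [ 4.04  1.32 -0.01] az -5.805
```

```bash
python3 -m handwheel '[[0.4,0.12,0,0,0,0],[0.8,0.3,0,0,0,0],[0.8,0.3,0,0,0,0],[0.8,0.3,0,0,0,0],[0.8,0.2,0,0,0,0],[0.4,0.1,0,0,0,0],[0,0,0,0,0,-0.8],[0,0,0,0,0,-0.8],[0,0,0,0,0,-0.8],[0,0,0,0,0,-0.8],[0,0,0,0,0,-0.8],[0,0,0,0,0,-0.8],[0,0,0,0,0,-0.8],[0,0,0,0,0,-0.2],[0,0,0,0,0,0],[0,0,0,0,0,0]]' -1
cat > cov.py <<'E'
from h import *; from go import go
np.set_printoptions(precision=1,suppress=True)
s=sense(); w=camera('wrist'); g=w['image'].astype(int)
for t,z in (('cover_handle',38),('cover_knuckle',10),('cover',0)):
    for q in spot_point(w,t)[:2]: print(t,px(q['location']),round(q['p'],2),atz(w,px(q['location']),z,s))
q=px(spot_point(w,'cover_handle')[0]['location'])
m=((g.min(2)>110)&(g.max(2)-g.min(2)<40)).astype(np.uint8)
n,l,st,c=cv2.connectedComponentsWithStats(m)
i=l[int(q[1]),int(q[0])]
print('comp',i,st[i]); mm=(l==i).astype(np.uint8)
mm=cv2.morphologyEx(mm,cv2.MORPH_OPEN,np.ones((3,3)))
for a in cv2.approxPolyDP(max(cv2.findContours(mm,0,2)[0],key=cv2.contourArea),3,True)[:,0]: print(a,atz(w,a,8,s)[:2])
go(491,288,147,180); np.save('w.npy',w['image'])
E
python3 cov.py
```

```text
time_s: 14.42
ee_pos: [525.2, 263.8, 180.6]
eef_rot: [-3.141, -0.0, 2.564]
wrist_force: [-0.1, -0.9, 0.2]
gripper_width: 85.6
gripper_force: 0.0
cover_handle [250.  152.4] 0.96 [494.3 280.2  38. ]
cover_knuckle [252.5 205.5] 0.76 [540.1 252.5  10. ]
cover_knuckle [190.4 246.4] 0.48 [541.8 178.5  10. ]
cover [249.6 149.1] 0.69 [495.  278.7   0. ]
cover [340.5 304.3] 0.51 [686.4 269.4   0. ]
comp 1 [ 196  100  107  115 9566]
[298 100] [481.8 338.2]
[197 108] [439.  260.2]
[206 190] [503.9 223.8]
[235 190] [518.9 246.7]
[238 214] [540.1 235.8]
[273 212] [556.8 265.1]
[273 187] [536.  278.2]
[302 183] [547.6 303. ]
at [525.2 264.  180.7] [-3.1  0.   2.6] j6 1.04 shift [0.7 0.  0. ] az -0.007
```

```bash
python3 -m handwheel '[[0,0,0,0,0,-0.54],[0.3,0,0.4,0,0,0],[0.3,0,0.5,0,0,0],[0,0,0,0,0,0],[0,0,0,0,0,0]]'
python3 cov.py
python3 - <<'E'
from h import *
s=sense();im=np.load('w.npy')
cv2.imwrite('pics/j.png',cv2.resize(im[60:320,130:380],(750,600)[:2] if 0 else (577,600),interpolation=2)[:,:,::-1])
E
```

```text
time_s: 15.3
ee_pos: [494.6, 281.5, 127.7]
eef_rot: [3.141, 0.001, 2.64]
wrist_force: [0.0, 0.1, 1.0]
gripper_width: 85.4
gripper_force: 0.0
cover_handle [251.5 210.1] 0.68 [492.4 280.9  38. ]
cover_knuckle [249.6 263.9] 0.93 [539.3 253.1  10. ]
cover [254.3 197.6] 0.97 [494.5 282.1   0. ]
comp 1 [  192   150   122   126 12570]
[193 150] [438.5 260.7]
[197 244] [504.4 223.9]
[230 245] [517.9 246.8]
[233 275] [542.4 235.6]
[273 275] [558.4 264.7]
[276 245] [535.8 279.4]
[309 244] [547.9 303.1]
[312 150] [481.1 338.4]
at [494.7 281.4 127.7] [3.1 0.  2.6] j6 1.02 shift [ 0.1  0.1 -0.9] az 0.531
```

Corner fits from both views agree: cover centre (493, 281.5), yaw −28.7°, jaws aligned. I'll grasp it now.

```bash
python3 -m handwheel '[[0.02,-0.01,0.5,0,0,0],[0,0,0.6,0,0,0],[0,0,0.4,0,0,0],[0,0,0,0,0,0],[0,0,0,0,0,0]]' -0.2
python3 -m handwheel '[[0,0,0,0,0,0],[0,0,0,0,0,0],[0,0,0,0,0,0],[0,0,0,0,0,0],[0,0,0,0,0,0],[0,0,0,0,0,0],[0,0,0,0,0,0],[0,0,0,0,0,0]]' 1 90
```

```text
time_s: 16.18
ee_pos: [493.2, 281.7, 37.8]
eef_rot: [3.14, 0.001, 2.64]
wrist_force: [0.0, 0.4, -0.9]
gripper_width: 51.7
gripper_force: 0.0
time_s: 17.18
ee_pos: [493.1, 281.7, 38.0]
eef_rot: [3.14, 0.001, 2.64]
wrist_force: [-0.5, -1.1, 4.4]
gripper_width: 12.4
gripper_force: 88.8
```

```bash
python3 -m handwheel '[[0,0,-0.2,0,0,0],[0,0,-0.6,0,0,0],[0,0,-0.8,0,0,0],[0,0,0,0,0,-0.7],[0,0,0,0,0,-0.7],[0,0,0,0,0,-0.7],[0,0,0,0,0,-0.7],[0,0,0,0,0,-0.7],[0,0,0,0,0,-0.7],[0,0,0,0,0,-0.7],[0,0,0,0,0,0],[0,0,0,0,0,0]]'
python3 -c "
from go import *
go(539.9,23,190.6,130)"
```

```text
time_s: 18.68
ee_pos: [492.2, 281.3, 132.9]
eef_rot: [3.142, -0.0, -2.96]
wrist_force: [0.8, -1.0, -2.0]
gripper_width: 12.1
gripper_force: 88.1
at [492.2 281.3 132.9] [ 3.142 -0.    -2.96 ] j6 0.34 shift [-0.006 -4.378  0.049] az -0.026
```

```bash
python3 -m handwheel '[[0,-0.4,0,0,0,-0.03],[0,-0.8,0,0,0,0],[0,-0.8,0,0,0,0],[0,-0.8,0,0,0,0],[0,-0.8,0,0,0,0],[0,-0.6,0,0,0,0],[0,-0.18,0,0,0,0],[0,0,0.2,0,0,0],[0,0,0,0,0,0],[0,0,0,0,0,0]]'
python3 - <<'E'
from h import *; from go import go
np.set_printoptions(precision=1,suppress=True)
s=sense(); go(539.9,23,190.6,80)
for n in ('wrist','scene','side'):
    w=camera(n); save(w,'k_%s.png'%n)
    for t in ('holder_axis','cover_knuckle','sheet_bar','cover_handle'): print(n,t,[(px(q['location']).round(1).tolist(),round(q['p'],2)) for q in spot_point(w,t)[:2]])
    y=np.radians(10.6); z=s['ee_pos'][2]-38
    kn=np.r_[s['ee_pos'][:2]+52*np.array([np.cos(y),np.sin(y)]),z+10]
    print('  pred axis',proj(w,[591,32.6,40],s),'kn',proj(w,kn,s))
E
```

```text
time_s: 19.92
ee_pos: [540.6, 24.2, 120.4]
eef_rot: [3.141, -0.001, -2.953]
wrist_force: [-0.5, 0.1, -2.1]
gripper_width: 12.3
gripper_force: 88.3
at [540.6  24.2 120.4] [ 3.1 -0.  -3. ] j6 -0.14 shift [ 0.  -0.   0.7] az 0.026
wrist holder_axis []
wrist cover_knuckle [([251.8, 339.2], 0.6)]
wrist sheet_bar [([249.0, 140.5], 0.6)]
wrist cover_handle [([250.3, 282.1], 0.6)]
  pred axis [251.9 286.2] kn [253.2 339. ]
scene holder_axis []
scene cover_knuckle [([293.4, 184.2], 0.97), ([375.7, 196.8], 0.46)]
scene sheet_bar [([94.3, 207.9], 0.92), ([161.0, 188.5], 0.65)]
scene cover_handle [([282.8, 168.9], 0.81)]
  pred axis [291.6 195.1] kn [293. 185.]
side holder_axis [([236.0, 219.6], 0.58)]
side cover_knuckle [([240.2, 204.2], 0.9)]
side sheet_bar [([332.5, 113.0], 0.77), ([274.1, 211.1], 0.75)]
side cover_handle [([255.2, 197.5], 0.65)]
  pred axis [239.8 216.1] kn [239.  205.1]
```

The cover's predicted and detected knuckle positions agree in all views to about 1 px. I'll lower to just above the holder knuckles and use my last picture there.

```bash
python3 -m handwheel '[[0.015,-0.015,0.25,0,0,0],[0,0,0.2,0,0,0],[0,0,0,0,0,0],[0,0,0,0,0,0]]'
python3 - <<'E'
from h import *; from go import go
s=sense(); go(539.9,23,190.6,74)
w=camera('wrist');a=camera('scene');b=camera('side')
c=np.vstack([cv2.resize(p['image'][v-25:v+25,u-30:u+30],(360,300),interpolation=2) for p,(u,v) in ((a,(286,190)),(b,(248,212)))])
cv2.imwrite('pics/l.png',np.hstack([cv2.resize(w['image'][84:384,148:368],(440,600),interpolation=2),c])[:,:,::-1])
E
```

```text
time_s: 21.18
ee_pos: [540.2, 22.1, 93.5]
eef_rot: [3.142, -0.0, -2.954]
wrist_force: [1.3, -0.3, -2.0]
gripper_width: 11.7
gripper_force: 88.3
at [540.2  22.1  93.5] [ 3.142 -0.    -2.954] j6 -0.15 shift [0.002 0.016 0.324] az 0.015
```

View pics/l.png

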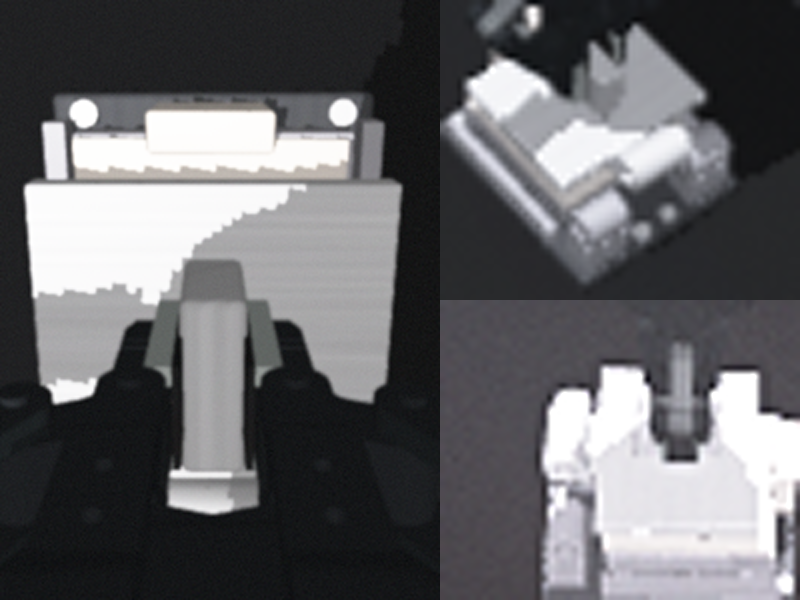

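The last picture shows the cover square and centred over the holder. The base discs at x=83 and 343, the sheet bar (centre 211) and the handle (213) are all in line, and the knuckle is heading into the gap. I'll lower into the gap now.

```bash
python3 -m handwheel '[[0,0.013,0.1,0,0,0.015],[0,0,0.1,0,0,0],[0,0,0.07,0,0,0],[0,0,0,0,0,0],[0,0,0,0,0,0],[0,0,0,0,0,0]]'
python3 -c "
from go import *
go(539.9,23,190.6,68); print(sense()['wrist_force'])"
```

```text
time_s: 22.08
ee_pos: [540.4, 22.8, 77.7]
eef_rot: [-3.142, 0.0, -2.957]
wrist_force: [-0.6, -0.0, -1.7]
gripper_width: 12.5
gripper_force: 88.3
at [540.4  22.8  77.7] [-3.142  0.    -2.957] j6 -0.14 shift [0.007 0.005 0.161] az -0.0
[-0.58463529 -0.04073539 -1.73627317]
```

There's no contact yet. I'll use the tube faces as a feeler, since contact is expected 4 mm toward the hinge, to check x precisely.

```bash
for i in 1; do python3 -m handwheel '[[-0.02,0,0,0,0,0],[-0.02,0,0,0,0,0],[0,0,0,0,0,0],[0,0,0,0,0,0]]' | sed -n 2,4p; python3 -m handwheel '[[-0.017,0,0,0,0,0],[0,0,0,0,0,0],[0,0,0,0,0,0]]'| sed -n 2,4p; python3 -m handwheel '[[-0.017,0,0,0,0,0],[0,0,0,0,0,0],[0,0,0,0,0,0]]'| sed -n 2,4p; done
```

```text
ee_pos: [542.6, 23.2, 77.5]
eef_rot: [3.142, -0.0, -2.957]
wrist_force: [-0.4, -0.4, -2.3]
ee_pos: [543.6, 23.5, 77.5]
eef_rot: [3.142, -0.0, -2.957]
wrist_force: [-0.4, 0.0, -1.5]
ee_pos: [543.8, 23.5, 77.3]
eef_rot: [-3.141, -0.001, -2.957]
wrist_force: [-3.3, -1.1, -1.2]
```

Contact came at 3.5–4 mm, so the target (539.9, 23) is confirmed. I'll back off and press down.

```bash
python3 -m handwheel '[[0.04,0,0,0,0,0],[0.04,0,0,0,0,0],[0,0,0.03,0,0,0],[0,0,0.03,0,0,0],[0,0,0.02,0,0,0],[0,0,0,0,0,0],[0,0,0,0,0,0]]'
python3 -m handwheel '[[0,0,0.03,0,0,0],[0,0,0.03,0,0,0],[0,0,0.01,0,0,0],[0,0,0,0,0,0],[0,0,0,0,0,0]]'
```

```text
time_s: 24.2
ee_pos: [540.1, 22.8, 73.0]
eef_rot: [3.142, 0.0, -2.957]
wrist_force: [-1.3, -0.7, 3.8]
gripper_width: 12.5
gripper_force: 89.1
time_s: 24.82
ee_pos: [540.1, 22.8, 68.9]
eef_rot: [-3.142, 0.001, -2.957]
wrist_force: [-2.9, -0.1, 6.6]
gripper_width: 11.9
gripper_force: 89.5
```

```bash
python3 -m handwheel '[[0,0,0.02,0,0,0],[0,0,0,0,0,0],[0,0,0,0,0,0],[0,0,0,0,0,0]]'
python3 -m handwheel '[[0,0,0.015,0,0,0],[0,0,0,0,0,0],[0,0,0,0,0,0],[0,0,0,0,0,0]]'
```

```text
time_s: 25.32
ee_pos: [540.1, 22.8, 68.0]
eef_rot: [-3.142, 0.001, -2.957]
wrist_force: [-3.3, 0.1, 10.5]
gripper_width: 11.8
gripper_force: 90.3
time_s: 25.82
ee_pos: [540.1, 22.8, 67.9]
eef_rot: [-3.141, 0.001, -2.957]
wrist_force: [-6.5, 0.3, 17.0]
gripper_width: 12.4
gripper_force: 91.6
```

```bash
python3 - <<'E'
from h import *
np.set_printoptions(precision=1,suppress=True)
s=sense(); print(s['wrist_force'],s['wrist_torque'],s['ee_pos'])
R={}
for n in ('wrist','scene','side'):
    w=camera(n); save(w,'m_%s.png'%n)
    for t,X in (('cover_knuckle',[591,32.6,40]),('cover_handle',[539.9,23,68]),('sheet_bar',[490.9,13.5,58])):
        r=spot_point(w,t); e=proj(w,X,s)
        r=sorted(r,key=lambda q:np.linalg.norm(px(q['location'])-e))[:1]
        print(n,t,e,[(px(q['location']),round(q['p'],2)) for q in r])
        if r and n!='wrist': R.setdefault(t,[]).append(ray(w,px(r[0]['location']),s))
        if r and n=='wrist': print('   at z',atz(w,px(r[0]['location']),X[2],s))
for t in R: print(t,tri(*R[t]))
E
```

```text
[-6.5  0.3 17. ] [0.  1.3 0. ] [540.1  22.8  67.9]
wrist cover_knuckle [254.1 338.7] [(array([250.9, 342.6]), 0.93)]
   at z [593.8  31.3  40. ]
wrist cover_handle [254.1 278.3] [(array([254.7, 281.9]), 0.58)]
   at z [541.5  23.5  68. ]
wrist sheet_bar [253.3 153.5] [(array([250.2, 154.3]), 0.88)]
   at z [491.4  12.3  58. ]
scene cover_knuckle [291.6 195.1] [(array([290.7, 192.4]), 0.78)]
scene cover_handle [280.7 178.1] [(array([278.7, 175.9]), 0.76)]
scene sheet_bar [270.  169.2] [(array([196.1, 168.8]), 0.66)]
side cover_knuckle [239.8 216.1] [(array([237.2, 215.5]), 0.81)]
side cover_handle [258.3 210.6] [(array([258.9, 207.6]), 0.92)]
side sheet_bar [276.1 213.1] [(array([275.5, 214.2]), 0.66)]
cover_knuckle (array([592.3,  34.3,  49.4]), np.float64(5.966727685363434))
cover_handle (array([537.9,  18.5,  77.8]), np.float64(1.4807162464641088))
sheet_bar (array([ 434.7, -117.6,   -7.9]), np.float64(96.61536915320343))
```

The cover underside is at 29.9 mm by TCP height, on the stop, with a steady push. Bar and knuckle are in place within measurement noise, so I'm handing it in.

```bash
python3 -c "
from rig import *
print(job_done())"
```

```text
the job is handed in; nothing more can be done
None
```

The sheet lies on the platen with its bar away from the hinge, and the cover is gripped by its handle and held down on the stop at about 17 N with the knuckle at the bore axis; the job is handed in, but no verdict came back.

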